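# Draw the spun tube from the angle rotor and hold it upright at the viewing panel

## Robot

A 7-joint arm with a two-finger parallel gripper is mounted at the origin on the work surface. World frame = base frame: x ahead of the robot, y to its left, z up, the work surface at z = 0. Lengths are in m, angles in rad, forces in N, time in s.
With the tool pointing down it reaches from about 0.425 to 1.025 m from the base axis. Payload 3.6 kg.
Tool frame: the origin (TCP) lies on the centre line of the jaws, within the pads' length; the fingertips stand 8 mm ahead of it and the grasp point (between the pads) lies 11 mm behind it; z points along the fingers, y is the line along which they close (so a half turn about z gives the same grasp; the last joint's range is limited). The gripper opens to 85 mm and grips with 20 to 120 N. Pads are 22 mm wide; open, the fingers measure 114 mm over their backs; the gripper's body (76 mm by 85 mm) begins 54 mm behind the grasp point. The pads swing forward as they close: fully open they stand 13 mm farther back than shut.
Start: joints at [-1.254, 0.591, 0.048, 1.609, -0.033, 0.943, -0.034], TCP at [0.29, 0.665, 0.239] pointing down, gripper open.
Joint ranges: [-2.69, 2.69], [-0.47, 2.24], [-1.27, 1.36], [0.19, 2.51], [-1.53, 4.68], [0.08, 2.07], [-3.09, 3.09]. Speed limits (rad/s): [2.57, 2.57, 3.14, 3.14, 3.14, 3.14, 3.14].

## Interface

Orientations are given as a unit quaternion [x, y, z, w].
In Python, from plant import telemetry, cams, job_done gives the robot as it stands. The module is installed in compiled form; this text tells all that it offers.
- The arm moves only by the shell command python3 -m handwheel 'ROWS' [FORCE]. ROWS is JSON, one flat list of numbers, 7 for each row, row after row: the closure in counts, from 0 (fully open) to 255 (shut), then the shift along the tool's x, y, z in m, then the turn, a rotation vector about the tool's x, y, z in rad. In form: [hand, tx, ty, tz, wx, wy, wz, hand, tx, ty, tz, wx, wy, wz, ...]. A call has 1 to 12 rows; each row is the pose to reach, as a shift and turn from the pose commanded when the call began, along the tool's axes at that moment; what a row does not reach only later rows make up. A row lasts 1/8 s, in which the tool goes at most 62.5 mm and 10.7 degrees, less where a joint would pass 70% of its speed; a pose out of reach is approached as far as the arm can. A call with a gripper value outside its range is refused whole. The fingers move at their own pace and stop on an object; FORCE is the grip in N (left out, the last holds). Time passes only in rows, so rows that repeat a pose let the fingers close. It gives the time, the measured TCP pose, the force, the opening and the grip force at its end, in the units of the state.
- telemetry.get_state(): the state, without advancing time (a new reading comes with each control period).
- cams.capture(name): name is "scene" or "side" or "wrist"; returns the picture (384x512x3 uint8, red, green, blue); there is no depth.
- cams.calibration(name): a dict with "fovy" (degrees; the focal length in pixels is half the picture's height over the tangent of half this angle, whatever the lens; pixels are square), "cx", "cy" (the principal point, pixels), "distortion" ([k1, k2, p1, p2, k3] as OpenCV has them; the pictures are not rectified), "world_from_camera" (4x4, takes a point from camera to world coordinates). Camera axes: x right, y up, looking along -z (the intrinsics and any distortion apply to the point x, -y, -z); pixel columns grow to the right and rows downward; lengths in m; the calibration is good to about 2 mm. A picture is of the moment at which its call begins: read the wrist's pose just before it. calibration takes no time and is no camera call; for the wrist camera it gives the pose at the moment of the call.
- job_done(): hands the job in; it is judged then, once.
The state is a dict: "t": time; "q": joint angles; "qvel": joint speeds; "effort": joint torques, N m; "position": TCP position; "orientation": TCP orientation; "contact_force": force on the tool from outside, world axes, zero at the start; "ft_torque": the same for the moment, N m; "width": opening from 0.0 (shut) to 1.0 (fully open); "grip_force": force on a finger pad.
Only numpy, scipy, OpenCV 4.12 (cv2) and the standard library are available. Lean on these libraries where they do the work, as an engineer would, in place of code of your own. Each camera call takes 0.05 s, during which the arm holds its last target. There are 200 camera calls.

## Task

The spin is over and the centrifuge stands open: draw the tube with the orange cap out of its slanting rotor bore, bring it upright with the cap on top, and hold it still about 7 cm in front of the lit viewing panel, centred on the lit face, so that the pellet in its tip can be looked at. Keep the cap uppermost all the way, do not let it touch the panel, and leave the white-capped balance tube seated in the rotor and the culture flask and the amber bottle where they are. Finish with the gripper still holding the tube there; do not put it down.

Things in the scene. Friction and masses are not known exactly. Their poses are not given: they have to be found in the camera images.
- sample_center (a point): Centre of the tube to take: translucent, ORANGE screw cap, 16 mm in diameter, 100 mm long over all, 22 g; own z axis runs from tip to cap (tip 50 mm below this point, cap's top 50 mm above). Cap 20 mm across, 16 mm tall, its middle 42 mm above this point. Starts slanting at 45 degrees: cap towards the rotor's axis, tip outwards and down; cap and neck (36 mm) stand out of the bore.
- sample_bore (a point): Centre of the mouth of the orange-capped tube's bore: 18 mm wide, 64 mm deep, slanting at 45 degrees like the tube, in a dark sleeve of 26 mm outside diameter. Moves with the rotor. x points level from the rotor's axis outwards through this bore, z up. The tube is free once drawn more than 64 mm along its own axis.
- rotor: Aluminium fixed-angle rotor, 272 mm in diameter, six dark sleeves, two filled; origin on its axis at its underside, 96 mm above the bench; x axis towards the orange-capped tube's bore, z up. Turns on its vertical shaft when pushed sideways with a newton or so. Its top is an almost level disc 50 to 58 mm above the origin; the sleeves' lips reach 69 mm, the nut in the middle (34 mm across) 68 mm.
- balance_center (a point): Centre of the balance tube: the same tube with a WHITE cap, in the bore straight across the rotor from the orange one. To be left seated.
- balance_bore (a point): Centre of the mouth of the balance tube's bore; moves with the rotor.
- centrifuge: White bench centrifuge, 340 mm (x) by 400 mm (y), fixed; origin in the middle of its underside, on the rotor's axis; control panel on its +y side. Top 200 mm above the bench with a round bowl of 284 mm diameter; the caps end just below the bowl's rim. The open lid stands at its back, 170 to 260 mm from the axis along -y, up to 525 mm above the bench.
- viewer: Lit viewing panel on a grey foot, fixed to the bench: black frame 150 mm wide, 150 mm tall (from 45 to 195 mm above the bench) and 20 mm thick; origin at its foot on the bench, x axis out of the lit face, z up. The foot reaches 70 mm behind and 20 mm in front of the origin.
- viewer_face (a point): Centre of the panel's lit white face (128 mm square), 120 mm above the bench; x axis points straight out of the face towards where the tube is to be held, y along the face, z up. The tube's centre belongs 70 mm out from here along x, at the same height.
- flask_center (a point): Centre of a small clear culture flask with a blue cap lying flat on the bench, 93 mm long, 42 mm wide, 25 mm tall; a bystander.
- bottle_center (a point): Centre of an amber reagent bottle with a white cap, 60 mm in diameter, 125 mm tall, standing on the bench; a bystander.
Mind the look-alikes: they are no part of the job. Leave any purple look-alike of the part that bears sample_center alone.

How it is judged:
By the outcome, as a careful person would: the job done as asked, in the order asked, and still so for the second after the job is handed in, while the arm keeps its last pose, push and grip.
It also fails if it takes over 50 s, if anything falls off the work surface, if the arm or the gripper's body presses on something with over 40 N, if the wrist force passes 120 N, or if a joint passes its speed limit or range.

## Working session

There is one attempt and no reset: what is moved stays moved. The work goes in short steps, Python scripts to look and compute and a shell command to move; the robot and the scene stay as the last step left them, time stands still between calls to the robot, and variables do not carry over. Pictures are saved under pics/ and viewed, at most 10 in all, crops included, and the job is handed in when it is done.

```bash
mkdir -p pics; cat > h.py <<'E'
import numpy as np, cv2
from plant import telemetry, cams
from scipy.spatial.transform import Rotation as R
def K(c,h=384):
    f=h/2/np.tan(np.radians(c['fovy'])/2)
    return np.array([[f,0,c['cx']],[0,f,c['cy']],[0,0,1]])
def ray(c,uv):
    p=cv2.undistortPoints(np.array([[uv]],float),K(c),np.array(c['distortion'],float))[0,0]
    T=np.array(c['world_from_camera']); d=T[:3,:3]@np.array([p[0],-p[1],-1]); return T[:3,3],d/np.linalg.norm(d)
def plane(c,uv,z):
    o,d=ray(c,uv); return o+d*(z-o[2])/d[2]
def tri(l):
    A=np.zeros((3,3));b=np.zeros(3)
    for c,uv in l:
        o,d=ray(c,uv);P=np.eye(3)-np.outer(d,d);A+=P;b+=P@o
    x=np.linalg.solve(A,b); return x,[float(np.linalg.norm((np.eye(3)-np.outer(ray(c,uv)[1],ray(c,uv)[1]))@(x-ray(c,uv)[0]))) for c,uv in l]
def proj(c,X):
    T=np.linalg.inv(np.array(c['world_from_camera'])); p=T[:3,:3]@np.asarray(X,float)+T[:3,3]; p=np.array([[p[0],-p[1],-p[2]]])
    return cv2.projectPoints(p,np.zeros(3),np.zeros(3),K(c),np.array(c['distortion'],float))[0].ravel()
def snap(n,f):
    c=cams.calibration(n); im=cams.capture(n); cv2.imwrite('pics/'+f,im[:,:,::-1]); return c,im
E
python3 - <<'E'
from h import *
import pickle
d={}
for n in ('scene','side','wrist'):
    c,im=snap(n,n+'0.png'); d[n]=c
    T=np.array(c['world_from_camera']); print(n,c['fovy'],c['cx'],c['cy'],c['distortion'],T.round(3).tolist())
pickle.dump(d,open('c0.pkl','wb'))
a=cv2.imread('pics/scene0.png');b=cv2.imread('pics/side0.png')
s=telemetry.get_state();print(s['t'],s['position'],s['orientation'])
E
```

```text
scene 55.28110808504839 254.53952426475263 190.41310683831713 [-0.0605101  0.         0.         0.         0.       ] [[0.652, -0.583, 0.485, 1.051], [0.758, 0.504, -0.414, -0.223], [-0.003, 0.638, 0.77, 0.83], [0.0, 0.0, 0.0, 1.0]]
side 52.989273597971454 251.6231074264451 185.22508670290918 [-0.06760734  0.          0.          0.          0.        ] [[-0.991, 0.056, -0.124, 0.496], [-0.135, -0.512, 0.848, 0.954], [-0.016, 0.857, 0.515, 0.604], [0.0, 0.0, 0.0, 1.0]]
wrist 68.11698320166333 254.42878249760523 197.44844067583372 [-0.02950963  0.          0.          0.          0.        ] [[0.399, -0.877, -0.267, 0.221], [0.917, 0.382, 0.118, 0.695], [-0.002, -0.292, 0.956, 0.372], [0.0, 0.0, 0.0, 1.0]]
0.15 [0.28924076 0.66410661 0.23836439] [ 2.03910925e-01  9.78989032e-01 -8.88239890e-04 -1.42390046e-04]
```

View pics/scene0.png

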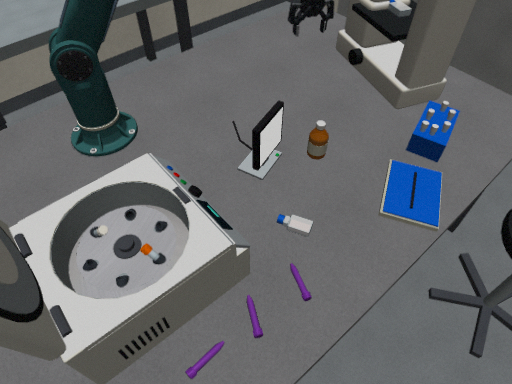

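View pics/side0.png

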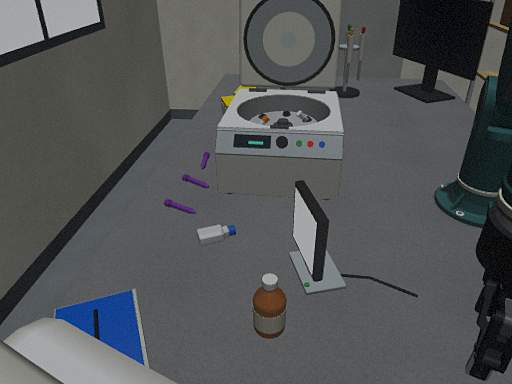

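```bash
python3 - <<'E'
import cv2,numpy as np
a=cv2.imread('pics/scene0.png');b=cv2.imread('pics/side0.png')
z=lambda i,x,y,w,h,s:cv2.resize(i[y:y+h,x:x+w],None,fx=s,fy=s,interpolation=cv2.INTER_CUBIC)
m=np.vstack([np.hstack([z(a,60,190,100,75,4),z(a,110,220,50,37,8)[:296].copy() if 0 else cv2.resize(z(a,110,230,50,37,8),(400,300))]),
 np.hstack([z(a,230,95,100,75,4),z(b,240,90,100,75,4)])])
cv2.imwrite('pics/m1.png',m)
E
```

```text
(no output)
```

View pics/m1.png

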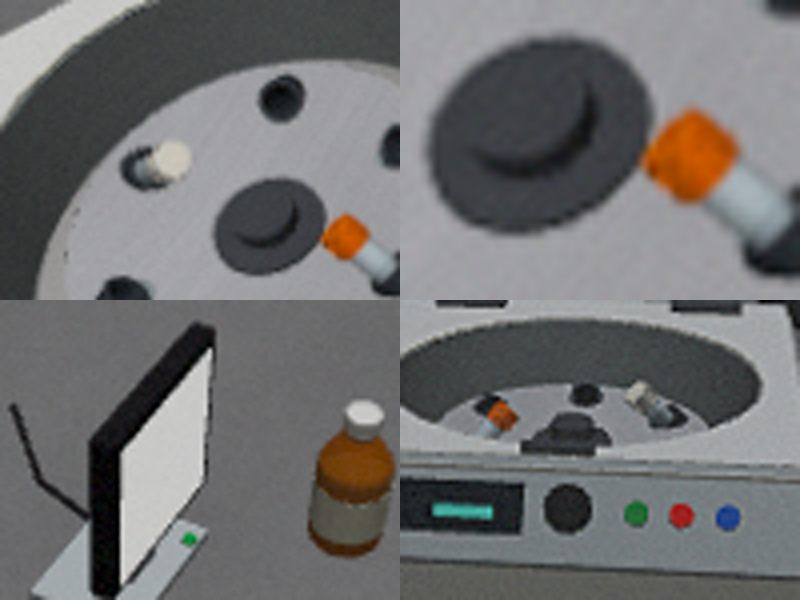

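```bash
python3 - <<'E'
from h import *
import pickle
from scipy.optimize import least_squares
d=pickle.load(open('c0.pkl','rb')); S,D=d['scene'],d['side']
o,e=tri([(S,(146.3,249.1)),(D,(265.5,118.75))]); w,e2=tri([(S,(103,230.3)),(D,(300,113.3))])
print('orange cap',o.round(4),e,'white',w.round(4),e2)
m=(o+w)/2; v=(o-w)[:2]; print('axis',m.round(4),'r',np.linalg.norm(v)/2,'yaw',np.degrees(np.arctan2(v[1],v[0])))
px=np.array([[259.75,132.5],[283.5,107.5],[281.75,139.5],[259.75,167]])
def pts(p):
    n=np.array([np.cos(p[2]),np.sin(p[2]),0]);t=np.array([-n[1],n[0],0])
    c=np.array([p[0],p[1],.12]); return [c+t*a*.064+np.array([0,0,b*.064]) for a,b in((-1,1),(1,1),(1,-1),(-1,-1))]
for y in (0,1.5,3.1,-1.5):
    r=least_squares(lambda p:np.ravel([proj(S,X) for X in pts(p)]-px),[.6,.3,y]); print(r.x.round(4),np.degrees(r.x[2]),r.cost)
    if r.cost<20: print([proj(D,X).round(0).tolist() for X in pts(r.x)])
# bottle, flask
print('bottle',plane(S,(316,155),0.0),tri([(S,(321,125)),(D,(269,281))])[0],'flask',plane(S,(297,225),.02))
T=d['wrist']['world_from_camera'];s=telemetry.get_state();r=R.from_quat(s['orientation']);Tm=r.as_matrix();print(Tm.round(3), 'cam in tool',(Tm.T@(np.array(T)[:3,3]-s['position'])).round(3),(Tm.T@-np.array(T)[:3,2]).round(3))
E
```

```text
orange cap [ 0.6108 -0.1423  0.1753] [0.0010468702520317218, 0.0010468702520316634] white [ 0.5091 -0.1908  0.1776] [0.0022135349570615195, 0.0022135349570614215]
axis [ 0.56   -0.1666  0.1764] r 0.05635726299547977 yaw 25.484784299017818
[0.4854 0.3253 0.3017] 17.288780401047607 1.2065177804956628
[[296.0, 188.0], [314.0, 224.0], [310.0, 276.0], [293.0, 236.0]]
[0.4854 0.3253 0.3017] 17.28877896035323 1.2065177804950977
[[296.0, 188.0], [314.0, 224.0], [310.0, 276.0], [293.0, 236.0]]
[0.4854 0.3253 6.5849] 377.2887781911621 1.2065177804953098
[[296.0, 188.0], [314.0, 224.0], [310.0, 276.0], [293.0, 236.0]]
[0.4854 0.3253 0.3017] 17.288776382799142 1.2065177804969658
[[296.0, 188.0], [314.0, 224.0], [310.0, 276.0], [293.0, 236.0]]
bottle [5.45747941e-01 4.68127918e-01 1.11022302e-16] [0.5403841  0.47248915 0.11917482] flask [0.70581355 0.22019664 0.02      ]
[[-0.917  0.399 -0.001]
 [ 0.399  0.917 -0.002]
 [-0.    -0.002 -1.   ]] cam in tool [ 0.075  0.001 -0.134] [-0.292 -0.     0.956]
```

```bash
cat >> h.py <<'E'
def goal(yaw,tilt=45):  # tool z outward/down by tilt from horizontal, x up side
    y=np.radians(yaw);t=np.radians(tilt);h=np.array([np.cos(y),np.sin(y),0]);k=np.array([0,0,1.])
    z=np.cos(t)*h-np.sin(t)*k; x=np.sin(t)*h+np.cos(t)*k; return np.column_stack([x,np.cross(z,x),z])
def rel(p,Rm,s=None):
    s=s or telemetry.get_state(); A=R.from_quat(s['orientation']).as_matrix()
    print('shift',(A.T@(np.asarray(p)-s['position'])).round(4),'turn',R.from_matrix(A.T@Rm).as_rotvec().round(3))
E
python3 - <<'E'
from h import *
Rm=goal(25.5); G=np.array([.6108,-.1423,.1753])
p=G+Rm[:,2]*(.011-.10)
print(p,Rm.round(3)); rel([.35,.55,.42],R.from_quat(telemetry.get_state()['orientation']).as_matrix()); rel(p+[0,0,.12],Rm);rel(p,Rm)
E
```

```text
[ 0.55399805 -0.16939314  0.2382325 ] [[ 0.638  0.431  0.638]
 [ 0.304 -0.903  0.304]
 [ 0.707  0.    -0.707]]
shift [-0.1013 -0.0807 -0.1815] turn [0. 0. 0.]
shift [-0.5755 -0.6587 -0.1186] turn [-0.889  0.407  2.143]
shift [-0.5755 -0.6585  0.0014] turn [-0.889  0.407  2.143]
```

```bash
python3 -m handwheel '[0,-0.1,-0.08,-0.18,0,0,0, 0,-0.1,-0.08,-0.18,0,0,0, 0,-0.1,-0.08,-0.18,-0.1,0.05,0.25, 0,-0.1,-0.08,-0.18,-0.2,0.1,0.5, 0,-0.575,-0.658,-0.15,-0.889,0.407,2.143, 0,-0.575,-0.658,-0.15,-0.889,0.407,2.143, 0,-0.575,-0.658,-0.15,-0.889,0.407,2.143, 0,-0.575,-0.658,-0.15,-0.889,0.407,2.143, 0,-0.575,-0.658,-0.15,-0.889,0.407,2.143, 0,-0.575,-0.658,-0.15,-0.889,0.407,2.143, 0,-0.575,-0.658,-0.15,-0.889,0.407,2.143, 0,-0.575,-0.658,-0.15,-0.889,0.407,2.143]' 40
python3 - <<'E'
from h import *
Rm=goal(25.5); p=np.array([.554,-.1694,.2382])
rel(p+[0,0,.1],Rm);print(np.round(telemetry.get_state()['q'],2))
E
```

```text
t: 1.65
position: [0.4858, 0.0683, 0.3994]
orientation: [0.84, 0.427, 0.327, -0.075]
contact_force: [0.3, 0.3, 0.4]
width: 1.001
grip_force: 0.0
shift [-0.1675  0.1914 -0.0158] turn [-0.18  0.08  0.43]
[-0.71 -0.09  0.7   2.29 -0.81  0.5   0.01]
```

```bash
python3 -m handwheel '[0,-0.1675,0.1915,-0.016,-0.18,0.08,0.43, 0,-0.1675,0.1915,-0.016,-0.18,0.08,0.43, 0,-0.1675,0.1915,-0.016,-0.18,0.08,0.43, 0,-0.1675,0.1915,-0.016,-0.18,0.08,0.43, 0,-0.1675,0.1915,-0.016,-0.18,0.08,0.43, 0,-0.1675,0.1915,-0.016,-0.18,0.08,0.43,0,-0.1675,0.1915,-0.016,-0.18,0.08,0.43, 0,-0.1675,0.1915,-0.016,-0.18,0.08,0.43]'
python3 - <<'E'
from h import *
import pickle
Rm=goal(25.5); p=np.array([.554,-.1694,.2382])
rel(p+[0,0,.1],Rm);rel(p,Rm);print(np.round(telemetry.get_state()['q'],2))
c,im=snap('wrist','w1.png'); pickle.dump(c,open('c1.pkl','wb'))
print(proj(c,[.6108,-.1423,.1753]))
E
```

```text
t: 2.65
position: [0.5555, -0.1646, 0.34]
orientation: [0.9, 0.208, 0.373, -0.086]
contact_force: [0.6, 0.3, -0.1]
width: 1.005
grip_force: 0.0
shift [-0.0037  0.0037 -0.0012] turn [-0.006 -0.     0.008]
shift [-0.0744  0.0036  0.0695] turn [-0.006 -0.     0.008]
[-0.28  0.37  1.04  2.23 -1.44  1.01  0.6 ]
[259.02825776 247.18916115]
```

View pics/w1.png

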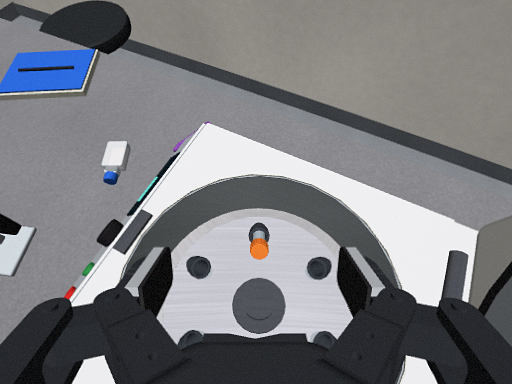

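```bash
python3 -m handwheel '[110,-0.0745,0.0035,0.0695,-0.006,0,0.008, 110,-0.0745,0.0035,0.0695,-0.006,0,0.008, 110,-0.0745,0.0035,0.0695,-0.006,0,0.008, 110,-0.0745,0.0035,0.0695,-0.006,0,0.008, 110,-0.0745,0.0035,0.0695,-0.006,0,0.008]'
python3 - <<'E'
from h import *
import pickle
print(np.round(telemetry.get_state()['q'],2)); rel([.554,-.1694,.2382],goal(25.5))
c,im=snap('wrist','w2.png'); pickle.dump(c,open('c2.pkl','wb'))
d=pickle.load(open('c0.pkl','rb'))
print(proj(c,[.6108,-.1423,.1753]))
z=cv2.resize(im[170:320,156:356,::-1],None,fx=4,fy=4,interpolation=cv2.INTER_CUBIC);cv2.imwrite('pics/w2z.png',z)
m=cv2.inRange(cv2.cvtColor(im,cv2.COLOR_RGB2HSV),(5,150,120),(22,255,255));y,x=np.nonzero(m);print(x.min(),x.max(),y.min(),y.max(),x.mean(),y.mean())
E
```

```text
t: 3.32
position: [0.5516, -0.1709, 0.2016]
orientation: [0.916, 0.201, 0.332, -0.101]
contact_force: [0.7, -0.0, -1.8]
width: 0.567
grip_force: 0.0
[ 0.78  0.47 -0.35  2.26 -1.51  0.43  0.78]
shift [ 0.0259 -0.0022 -0.026 ] turn [-0.041  0.079 -0.031]
[258.0469598  171.62449175]
243 272 157 190 257.4365284974093 173.6917098445596
```

View pics/w2z.png

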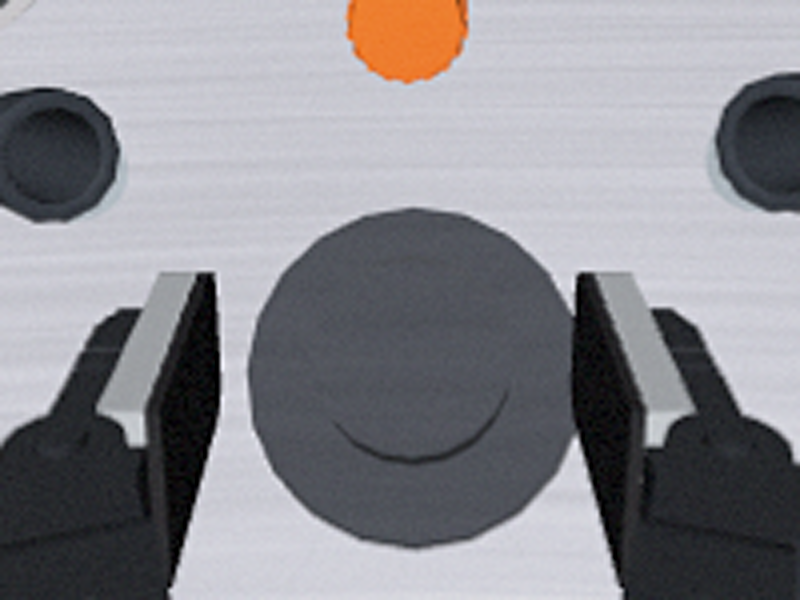

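```bash
python3 -m handwheel '[110,0,0,0,0,0,0,110,0,0,0,0,0,0]'
python3 - <<'E'
from h import *
s=telemetry.get_state();print(np.round(s['q'],2),np.round(s['qvel'],2)); rel([.554,-.1694,.2382],goal(25.5))
E
```

```text
t: 3.62
position: [0.5519, -0.1727, 0.2019]
orientation: [0.917, 0.2, 0.331, -0.099]
contact_force: [-0.2, -0.3, -0.5]
width: 0.57
grip_force: 0.0
[ 0.77  0.47 -0.33  2.26 -1.51  0.44  0.78] [-0.03 -0.    0.01 -0.   -0.   -0.    0.  ]
shift [ 0.026  -0.0039 -0.0254] turn [-0.039  0.08  -0.031]
```

```bash
python3 - <<'E'
from h import *
import pickle
d=pickle.load(open('c0.pkl','rb'));c1=pickle.load(open('c1.pkl','rb'));c2=pickle.load(open('c2.pkl','rb'))
print(tri([(d['scene'],(146.3,249.1)),(d['side'],(265.5,118.75)),(c1,(259,249.5)),(c2,(257.4,173.7))]))
G=np.array([.6108,-.1423,.1753]);Rm=goal(25.5,62)
s=telemetry.get_state();print(R.from_quat(s['orientation']).as_matrix().round(3))
p=G+Rm[:,2]*(.011-.075-.005);print(p);rel(p,Rm)
E
```

```text
(array([ 0.60981956, -0.14267412,  0.17449489]), [0.0015861963191389737, 0.001277314573547257, 0.0013540225609281124, 0.0004317380074626767])
[[ 0.7    0.433  0.568]
 [ 0.301 -0.9    0.315]
 [ 0.647 -0.05  -0.76 ]]
[ 0.58156207 -0.15624578  0.23622338]
shift [ 0.048  -0.0037 -0.0041] turn [-0.043 -0.217 -0.025]
```

```bash
python3 -m handwheel '[110,0.048,-0.004,-0.004,-0.043,-0.217,-0.025,110,0.048,-0.004,-0.004,-0.043,-0.217,-0.025,110,0.048,-0.004,-0.004,-0.043,-0.217,-0.025,110,0.048,-0.004,-0.004,-0.043,-0.217,-0.025]'
python3 - <<'E'
from h import *
G=np.array([.610,-.1425,.1747]);Rm=goal(25.5,62)
s=telemetry.get_state();print(np.round(s['q'],2),np.round(s['qvel'],2))
rel(G+Rm[:,2]*(.011-.075-.005),Rm);rel(G+Rm[:,2]*(.011-.005),Rm)
E
```

```text
t: 4.12
position: [0.5843, -0.1518, 0.2388]
orientation: [0.945, 0.218, 0.238, -0.053]
contact_force: [-0.5, 0.1, 0.0]
width: 0.569
grip_force: 0.0
[ 0.37  0.37 -0.03  2.13 -0.9   0.43  0.02] [ 0.1   0.03 -0.04  0.06 -0.04 -0.01  0.06]
shift [-0.0062  0.0026  0.0004] turn [-0.001 -0.004  0.009]
shift [-0.0065  0.0027  0.0754] turn [-0.001 -0.004  0.009]
```

```bash
python3 -m handwheel '[110,-0.006,0.003,0.03,0,-0.004,0.009,110,-0.006,0.003,0.05,0,-0.004,0.009,110,-0.006,0.003,0.07,0,-0.004,0.009,110,-0.006,0.003,0.07,0,-0.004,0.009,110,-0.006,0.003,0.07,0,-0.004,0.009]'
python3 - <<'E'
from h import *
import pickle
G=np.array([.610,-.1425,.1747]);Rm=goal(25.5,62)
s=telemetry.get_state();print(np.round(s['q'],2))
rel(G+Rm[:,2]*(.011-.005),Rm)
c,im=snap('wrist','w3.png');cv2.imwrite('pics/w3z.png',cv2.resize(im[170:320,156:356,::-1],None,fx=4,fy=4,interpolation=cv2.INTER_CUBIC))
E
```

```text
t: 4.75
position: [0.6065, -0.1469, 0.1713]
orientation: [0.948, 0.209, 0.234, -0.055]
contact_force: [0.1, -0.2, 0.4]
width: 0.567
grip_force: 0.0
[ 0.44  0.5  -0.15  2.14 -1.04  0.3   0.15]
shift [ 0.0061 -0.0025  0.0053] turn [-0.002  0.004 -0.011]
```

View pics/w3z.png

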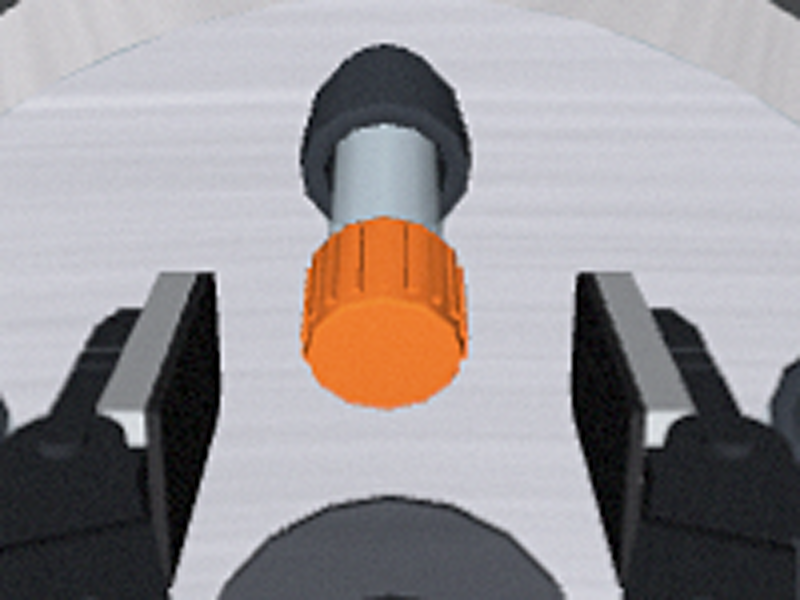

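```bash
python3 -m handwheel '[110,0.006,-0.0015,0.005,0,0.004,-0.01,110,0.006,-0.0015,0.005,0,0.004,-0.01,110,0.006,-0.0015,0.005,0,0.004,-0.01]'
python3 - <<'E'
from h import *
G=np.array([.610,-.1425,.1747]);Rm=goal(25.5,62)
s=telemetry.get_state();print(np.round(s['q'],2),np.round(s['qvel'],2))
rel(G+Rm[:,2]*(.011-.005),Rm)
c,im=snap('wrist','w4.png');cv2.imwrite('pics/w4z.png',cv2.resize(im[170:320,156:356,::-1],None,fx=4,fy=4,interpolation=cv2.INTER_CUBIC))
E
```

```text
t: 5.18
position: [0.6138, -0.1414, 0.1701]
orientation: [0.946, 0.214, 0.236, -0.054]
contact_force: [0.4, 0.5, 0.1]
width: 0.569
grip_force: 0.0
[ 0.44  0.5  -0.17  2.13 -1.04  0.29  0.16] [ 0.  0.  0.  0.  0. -0. -0.]
shift [-0.0013 -0.0006  0.0001] turn [-0.002 -0.001  0.   ]
```

View pics/w4z.png

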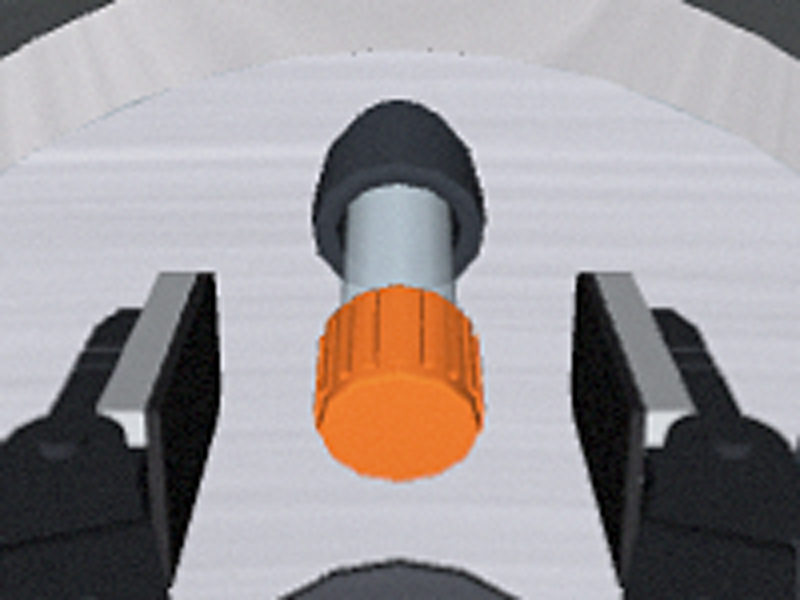

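```bash
python3 -m handwheel '[255,0,0,0,0,0,0,255,0,0,0,0,0,0,255,0,0,0,0,0,0,255,0,0,0,0,0,0,255,0,0,0,0,0,0,255,0,0,0,0,0,0]' 40
python3 - <<'E'
from h import *
G=np.array([.610,-.1425,.1747])
a=np.array([-np.cos(np.radians(25.5)),-np.sin(np.radians(25.5)),1])/2**.5
s=telemetry.get_state();A=R.from_quat(s['orientation']).as_matrix();print((A.T@a).round(3),(A.T@(G-s['position'])).round(4), s['ft_torque'])
E
```

```text
t: 5.98
position: [0.6135, -0.1417, 0.1699]
orientation: [0.946, 0.214, 0.236, -0.054]
contact_force: [-1.8, -1.0, 3.2]
width: 0.209
grip_force: 39.0
[-0.291 -0.002 -0.957] [-0.0008 -0.0008 -0.0059] [-0.17515505  0.53903083  0.06261279]
```

```bash
python3 -m handwheel '[255,-0.0015,0,-0.005,0,0,0,255,-0.003,0,-0.0095,0,0,0,255,-0.006,0,-0.019,0,0,0,255,-0.0085,0,-0.0285,0,0,0,255,-0.0085,0,-0.0285,0,0,0]'
python3 - <<'E'
from h import *
s=telemetry.get_state();A=R.from_quat(s['orientation']).as_matrix();a=np.array([-np.cos(np.radians(25.5)),-np.sin(np.radians(25.5)),1])/2**.5
print((A.T@a).round(3),(np.array(s['position'])-[.6135,-.1417,.1699])@a,np.round(s['q'],2))
c,im=snap('wrist','w5.png');cv2.imwrite('pics/w5z.png',cv2.resize(im[100:320,126:386,::-1],None,fx=2.5,fy=2.5))
E
```

```text
t: 6.6
position: [0.5944, -0.1512, 0.1917]
orientation: [0.946, 0.214, 0.236, -0.054]
contact_force: [-0.2, 0.1, 0.3]
width: 0.22
grip_force: 39.0
[-0.291 -0.001 -0.957] 0.030510035338935017 [ 0.44  0.45 -0.13  2.15 -1.    0.34  0.13]
```

View pics/w5z.png

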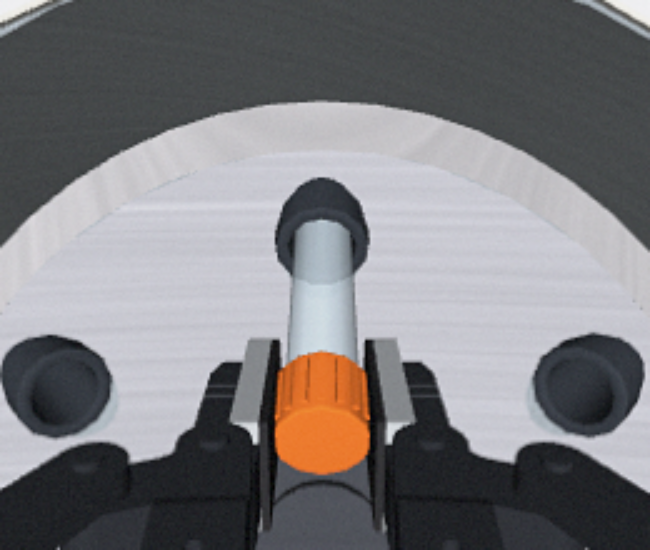

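```bash
python3 -m handwheel '[255,-0.003,0,-0.0095,0,0,0,255,-0.006,0,-0.019,0,0,0,255,-0.009,0,-0.0285,0,0,0,255,-0.0115,0,-0.038,0,0,0,255,-0.0145,0,-0.048,0,0,0,255,-0.0175,0,-0.0575,0,0,0,255,-0.0175,0,-0.0575,0,0,0]'
python3 - <<'E'
from h import *
s=telemetry.get_state();A=R.from_quat(s['orientation']).as_matrix();a=np.array([-np.cos(np.radians(25.5)),-np.sin(np.radians(25.5)),1])/2**.5
print((A.T@a).round(3),(np.array(s['position'])-[.6135,-.1417,.1699])@a,np.round(s['q'],2))
# tube in tool: axis at, cap offset co ; upright pose with given yaw
at=np.array([-.291,0,-.957]);co=np.array([-.0008,-.0008,-.0059]);cen=co-.042*at
for yaw in (0,17.3,45,70,107):
    # tool tilt such that at->+z : x horiz dir yaw
    Rm=goal(yaw,90); b=np.degrees(np.arctan2(.291,.957)); 
    for sg in (1,-1):
        Q=Rm@R.from_euler('y',sg*b,degrees=True).as_matrix()
        if (Q@at)[2]>.999:
            p=np.array([.5522,.3461,.12])-Q@cen; print(yaw,p.round(4)); rel(p+[0,0,.12],Q)
print(A.round(2)); rel(np.array(s['position'])+[0,0,.12],A)
E
```

```text
t: 7.52
position: [0.5563, -0.1695, 0.2342]
orientation: [0.946, 0.214, 0.237, -0.054]
contact_force: [-0.3, 0.3, 0.1]
width: 0.212
grip_force: 39.0
[-0.291 -0.001 -0.957] 0.09044547040783417 [ 0.44  0.36 -0.05  2.17 -0.92  0.44  0.08]
0 [0.5512 0.3453 0.1561]
shift [ 0.2111 -0.4669  0.0656] turn [-0.045 -0.772  0.454]
17.3 [0.5515 0.3451 0.1561]
shift [ 0.2112 -0.4665  0.0656] turn [-0.015 -0.784  0.146]
45 [0.5521 0.3449 0.1561]
shift [ 0.2116 -0.4661  0.0658] turn [ 0.033 -0.778 -0.348]
70 [0.5526 0.3449 0.1561]
shift [ 0.2121 -0.466   0.0661] turn [ 0.077 -0.745 -0.792]
107 [0.5532 0.3454 0.1561]
shift [ 0.2127 -0.4661  0.0664] turn [ 0.141 -0.646 -1.447]
[[ 0.8   0.43  0.42]
 [ 0.38 -0.9   0.2 ]
 [ 0.47 -0.   -0.88]]
shift [ 5.650e-02 -1.000e-04 -1.059e-01] turn [0. 0. 0.]
```

```bash
python3 -m handwheel '[255,0.0235,0,-0.044,0,0,0,255,0.047,0,-0.088,0,0,0,255,0.07,0,-0.132,0,0,0,255,0.088,-0.047,-0.12,0,-0.08,0.015,255,0.106,-0.094,-0.107,0,-0.16,0.03,255,0.124,-0.14,-0.095,0,-0.24,0.045,255,0.142,-0.187,-0.082,-0.005,-0.32,0.06,255,0.16,-0.233,-0.069,-0.005,-0.4,0.075,255,0.178,-0.28,-0.056,-0.01,-0.48,0.09,255,0.196,-0.327,-0.043,-0.01,-0.56,0.1,255,0.214,-0.373,-0.03,-0.01,-0.64,0.12,255,0.232,-0.42,-0.017,-0.015,-0.72,0.13]'
python3 - <<'E'
from h import *
s=telemetry.get_state();print(np.round(s['q'],2))
at=np.array([-.291,0,-.957]);Q=goal(17.3,90)@R.from_euler('y',np.arctan2(.291,.957)).as_matrix()
if (Q@at)[2]<.999: Q=goal(17.3,90)@R.from_euler('y',-np.arctan2(.291,.957)).as_matrix()
rel([.5515,.3451,.1561+.2],Q)
E
```

```text
t: 9.02
position: [0.5529, 0.2964, 0.3581]
orientation: [0.981, 0.157, -0.116, 0.017]
contact_force: [0.8, 0.2, 0.2]
width: 0.214
grip_force: 39.0
[-0.52  0.46 -0.02  1.56 -0.05  1.35 -1.78]
shift [ 0.014  -0.0467 -0.0011] turn [ 0.001 -0.061  0.016]
```

```bash
python3 -m handwheel '[255,0.014,-0.047,-0.001,0,-0.061,0.016,255,0.014,-0.047,-0.001,0,-0.061,0.016,255,0.014,-0.047,-0.001,0,-0.061,0.016,255,0.014,-0.047,-0.001,0,-0.061,0.016]'
python3 - <<'E'
from h import *
import pickle
s=telemetry.get_state()
at=np.array([-.291,0,-.957]);Q=goal(17.3,90)@R.from_euler('y',np.arctan2(.291,.957)).as_matrix()
if (Q@at)[2]<.999: Q=goal(17.3,90)@R.from_euler('y',-np.arctan2(.291,.957)).as_matrix()
rel([.5515,.3451,.1561+.2],Q)
rel([.5515,.3451,.1561],Q)
z=lambda i,u,v:cv2.resize(cv2.getRectSubPix(i[:,:,::-1].copy(),(80,120),(float(u),float(v))),None,fx=5,fy=5,interpolation=cv2.INTER_CUBIC)
A=R.from_quat(s['orientation']).as_matrix();cen=s['position']+A@(np.array([-.0008,-.0008,-.0059])-.042*at);ax=A@at;print(cen,ax)
ims=[];d={}
for n in('scene','side'):
    c,im=snap(n,n+'6.png');d[n]=c;u=proj(c,cen);ims.append(z(im,*u));print(n,u,proj(c,cen+.042*ax),proj(c,cen-.05*ax))
pickle.dump(d,open('c6.pkl','wb'));cv2.imwrite('pics/m6.png',np.hstack(ims))
E
```

```text
t: 9.52
position: [0.5519, 0.3417, 0.3566]
orientation: [0.978, 0.148, -0.144, 0.022]
contact_force: [-1.1, -0.3, -1.4]
width: 0.214
grip_force: 39.1
shift [ 0.0007 -0.0033  0.0003] turn [ 0.001 -0.003 -0.002]
shift [ 0.0584 -0.0036  0.1918] turn [ 0.001 -0.003 -0.002]
[0.55267629 0.34275745 0.32046033] [-3.03130326e-03  5.93721181e-04  1.00026020e+00]
scene [298.64800861  85.32265408] [300.18481523  69.7588767 ] [296.94359615 102.49116003]
side [269.39356596 143.10914324] [269.63405248 120.46367357] [269.11644031 168.30066653]
```

View pics/m6.png

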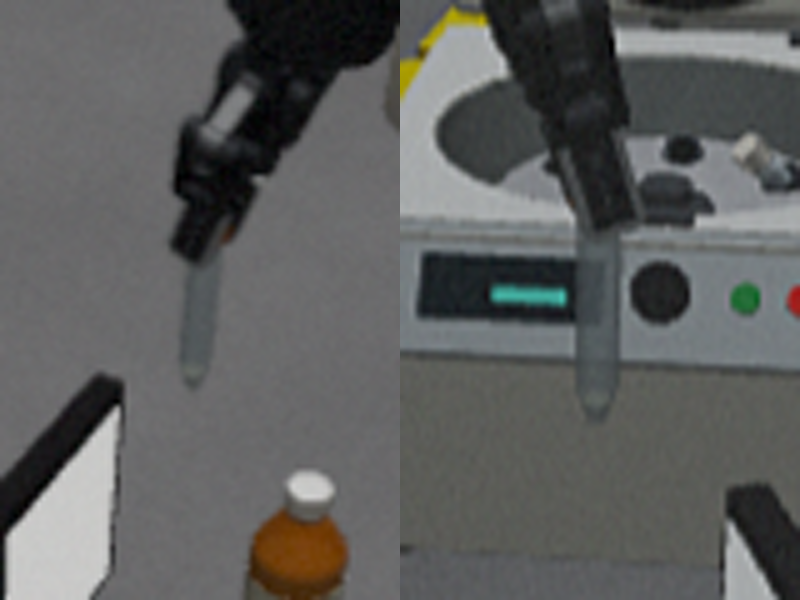

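```bash
python3 -m handwheel '[255,0.0085,-0.002,0.029,0,0,0,255,0.0175,-0.002,0.058,0,0,0,255,0.0265,-0.002,0.087,0,0,0,255,0.035,-0.002,0.116,0,0,0,255,0.044,-0.002,0.145,0,0,0,255,0.0525,-0.002,0.173,0,0,0,255,0.0565,-0.002,0.185,0,0,0,255,0.058,-0.002,0.1915,0,0,0,255,0.058,-0.002,0.1915,0,0,0,255,0.058,-0.002,0.1915,0,0,0]'
python3 - <<'E'
from h import *
s=telemetry.get_state();print(np.round(s['qvel'],2))
at=np.array([-.291,0,-.957]);Q=goal(17.3,90)@R.from_euler('y',np.arctan2(.291,.957)).as_matrix()
if (Q@at)[2]<.999: Q=goal(17.3,90)@R.from_euler('y',-np.arctan2(.291,.957)).as_matrix()
rel([.5515,.3451,.1561],Q)
A=R.from_quat(s['orientation']).as_matrix();cen=s['position']+A@(np.array([-.0008,-.0008,-.0059])-.042*at);ax=A@at;print(cen,ax)
z=lambda i,u,v:cv2.resize(cv2.getRectSubPix(i[:,:,::-1].copy(),(80,120),(float(u),float(v))),None,fx=5,fy=5,interpolation=cv2.INTER_CUBIC)
ims=[]
for n in('scene','side'):
    c,im=snap(n,n+'7.png');u=proj(c,cen);v=np.round(u-(10 if n=='scene' else -10,0));ims.append(z(im,*v));print(n,v,u,proj(c,cen+.05*ax),proj(c,cen-.05*ax))
cv2.imwrite('pics/m7.png',np.hstack(ims))
E
```

```text
t: 10.88
position: [0.5518, 0.3459, 0.1574]
orientation: [0.978, 0.149, -0.143, 0.022]
contact_force: [0.2, 0.6, -0.4]
width: 0.214
grip_force: 39.1
[ 0. -0.  0. -0.  0. -0. -0.]
shift [-0.0001  0.0007  0.0014] turn [-0.    -0.004  0.   ]
[0.55257577 0.34703698 0.12125692] [-0.0041447  -0.00158262  1.00025513]
scene [283. 145.] [293.49353388 145.49080527] [294.85213107 131.90187304] [292.22587873 158.11753835]
side [278. 235.] [268.48657316 234.88191549] [268.77262987 214.46010103] [268.2136147  253.93323241]
```

View pics/m7.png

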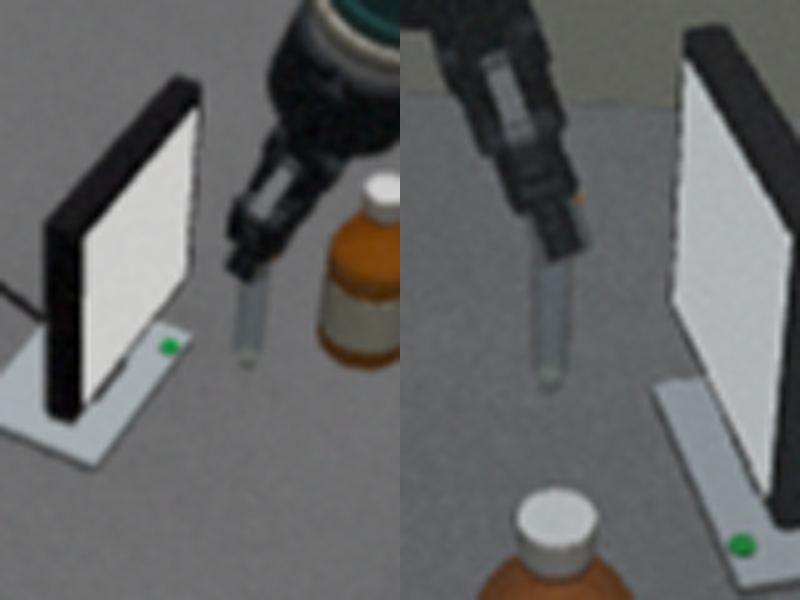

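```bash
python3 - <<'E'
from h import *
from scipy.optimize import least_squares
S=cams.calibration('scene');D=cams.calibration('side')
a=np.array([[259.6,131.8],[283.2,107],[281.2,139.9],[259.6,166.2]]);b=np.array([[294.6,187.4],[316.4,223],[312,273.4],[292.8,235]])
def pts(p):
    n=np.array([np.cos(p[2]),np.sin(p[2]),0]);t=np.array([-n[1],n[0],0]);c=np.array([p[0],p[1],.12])
    return [c+t*i*.064+np.array([0,0,j*.064]) for i,j in((-1,1),(1,1),(1,-1),(-1,-1))]
f=lambda p:np.ravel([[proj(S,X) for X in pts(p)]-a,[proj(D,X) for X in pts(p)]-b])
r=least_squares(f,[.485,.325,.3]);print(r.x,np.degrees(r.x[2]),f(r.x).round(1))
p=r.x;n=np.array([np.cos(p[2]),np.sin(p[2])]);v=np.array([.5526,.347])-p[:2];print('out',v@n,'lat',v@[-n[1],n[0]])
w=p[:2]+.07*n-[.5526,.347];A=R.from_quat(telemetry.get_state()['orientation']).as_matrix();print(A.T@np.array([*w,-.001]))
E
```

```text
[0.48409428 0.32278908 0.33646228] 19.27786849030125 [ 0.1  1.4 -1.2 -0.  -1.4  0.6 -0.2  0.4  0.6  0.2 -0.4  0.4 -0.7  1.7
 -0.   0.9]
out 0.07265773131905888 lat 0.00023622764520447623
[-0.00224997  0.0003265   0.00171766]
```

```bash
python3 -m handwheel '[255,-0.0015,0,0.001,0,-0.004,0,255,-0.0015,0,0.001,0,-0.004,0,255,-0.0015,0,0.001,0,-0.004,0,255,-0.0015,0,0.001,0,-0.004,0,255,-0.0015,0,0.001,0,-0.004,0,255,-0.0015,0,0.001,0,-0.004,0,255,-0.0015,0,0.001,0,-0.004,0,255,-0.0015,0,0.001,0,-0.004,0]'
python3 -c "
from plant import job_done
print(job_done())"
```

```text
t: 11.98
position: [0.5495, 0.345, 0.1557]
orientation: [0.978, 0.149, -0.146, 0.022]
contact_force: [-0.7, 1.2, 0.1]
width: 0.217
grip_force: 39.1
the job is handed in; nothing more can be done
None
```

The job is handed in at 12 s: the gripper holds the orange-capped tube upright and still about 7 cm out from the lit face, centred on it to within a few millimetres by my camera fit. Nothing touched the panel, and the balance tube was still seated in the last picture that showed it.

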